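# Put two battery packs together

### The job

Put the two power-tool battery packs together: first the cells, then the cover, each part the right way round with its front at the shell's ribbed front end. Lower the tall ten-cell block gently into the deep black shell and the flat five-cell block gently into the shallow one, terminals up and right down on the floor of the shell; do not drop them in. Then close each shell with one of the two yellow covers, seated level and fully home on the shell's ledge all round, and let go.

Things in the scene. Friction and masses are not known exactly. Their poses are not given: they have to be found in the camera images.
- shell_deep: Deep black lower shell, open-topped, fixed on a grey pad, rubber corner bumpers. 120 (x) x 89 (y) mm; cavity 105 x 74, floor at z 5. Ledge all round at z 37 carries the cover; inside it a tongue on each side, 113 x 82 over all, leaning in, top z 45. Front: ribbed chin. Origin: pad's underside, 10 mm to the rear (+x) of the middle; seated parts' origins lie straight above it. x: front to rear
- shell_low: Shallow black lower shell, open-topped, fixed on a grey pad, no bumpers. 120 (x) x 89 (y) mm; cavity 105 x 74, floor at z 5. Ledge all round at z 18 carries the cover; inside it a tongue on each side, 113 x 82 over all, leaning in, top z 26. Front: ribbed chin. Origin: pad's underside, 10 mm to the rear (+x) of the middle; seated parts' origins lie straight above it. x: front to rear
- cells_ten: Ten cells (two layers, two bright strips across the front), green board and dark terminal block on top. 97 (x) x 66 (y) mm, play 3 a side in the shell; lower edges bevelled 4; board top z 42. Grip: terminal block, 34 (x) x 40 (y), z 42 to 57, nearer the rear. 0.5 kg. Origin: underside, below the terminal block's centre, 10 mm to the rear (+x) of the middle. x: front to rear
- cells_five: Five cells (one layer), green board and dark terminal block on top. 97 (x) x 66 (y) mm, play 3 a side in the shell; lower edges bevelled 4; board top z 23. Grip: terminal block, 34 (x) x 40 (y), z 23 to 38, nearer the rear. 0.27 kg. Origin: underside, below the terminal block's centre, 10 mm to the rear (+x) of the middle. x: front to rear
- cover_a: Yellow cover, hollow side down; both alike, either fits either shell. 120 (x) x 89 (y) mm, skirt inside 116 x 85 (play 1.5 a side at the ledge), shoulders at z 18.5. Grip: raised rail, 90 (x) x 52 (y), z 18.5 to 30.5. Black release button at the front, goes over the chin. 0.075 kg. Origin: skirt's lower edge, below the rail's centre, 10 mm to the rear (+x) of the middle. x: front to rear
- cover_b: Yellow cover, hollow side down; both alike, either fits either shell. 120 (x) x 89 (y) mm, skirt inside 116 x 85 (play 1.5 a side at the ledge), shoulders at z 18.5. Grip: raised rail, 90 (x) x 52 (y), z 18.5 to 30.5. Black release button at the front, goes over the chin. 0.075 kg. Origin: skirt's lower edge, below the rail's centre, 10 mm to the rear (+x) of the middle. x: front to rear

How it is judged:
At the end, for the whole second after the job is handed in: Ten cells in the deep shell, five in the shallow, undersides within 3 mm of its floor; a cover on each, skirt within 3 mm of the ledge; every part within 8 mm sideways and 0.12 rad of its place, right way round (reversed puts its origin 20 mm out), upright within 0.06 rad, at rest (horizontal distance between cells_ten and shell_deep below 0.008 m and angle between the x axis of cells_ten and the x axis of shell_deep, either way round below 0.12 rad and angle between each of cells_ten, cells_five's own z axis and vertical below 0.06 rad and z of cells_ten in the frame of shell_deep below 0.008 m and horizontal distance between cells_five and shell_low below 0.008 m and angle between the x axis of cells_five and the x axis of shell_low, either way round below 0.12 rad and z of cells_five in the frame of shell_low below 0.008 m and ((horizontal distance between cover_a and shell_deep below 0.008 m and angle between the x axis of cover_a and the x axis of shell_deep, either way round below 0.12 rad and angle between each of cover_a, cover_b's own z axis and vertical below 0.06 rad and z of cover_a in the frame of shell_deep below 0.04 m and horizontal distance between cover_b and shell_low below 0.008 m and angle between the x axis of cover_b and the x axis of shell_low, either way round below 0.12 rad and z of cover_b in the frame of shell_low below 0.021 m) or (horizontal distance between cover_b and shell_deep below 0.008 m and angle between the x axis of cover_b and the x axis of shell_deep, either way round below 0.12 rad and angle between each of cover_b, cover_a's own z axis and vertical below 0.06 rad and z of cover_b in the frame of shell_deep below 0.04 m and horizontal distance between cover_a and shell_low below 0.008 m and angle between the x axis of cover_a and the x axis of shell_low, either way round below 0.12 rad and z of cover_a in the frame of shell_low below 0.021 m)) and linear speed of each of cells_ten, cells_five, cover_a, cover_b below 0.02 m/s and angular speed of each of cells_ten, cells_five, cover_a, cover_b below 0.2 rad/s); the robot touches nothing.
It fails at once if a cell block is dropped into a shell (faster than 0.5 m/s with its underside less than 45 mm above the shell's origin) ((horizontal distance between cells_ten and shell_deep below 0.04 m and z of cells_ten in the frame of shell_deep below 0.045 m and linear speed of cells_ten above 0.5 m/s) or (horizontal distance between cells_ten and shell_low below 0.04 m and z of cells_ten in the frame of shell_low below 0.045 m and linear speed of cells_ten above 0.5 m/s) or (horizontal distance between cells_five and shell_deep below 0.04 m and z of cells_five in the frame of shell_deep below 0.045 m and linear speed of cells_five above 0.5 m/s) or (horizontal distance between cells_five and shell_low below 0.04 m and z of cells_five in the frame of shell_low below 0.045 m and linear speed of cells_five above 0.5 m/s)).
It also fails if it takes over 112 s, if anything falls off the work surface, if the arm or the gripper's body presses on something with over 40 N, if the wrist force passes 120 N, or if a joint passes its speed limit or range.

### The arm

A 6-joint arm with a two-finger parallel gripper is mounted at the origin on the work surface. World frame = base frame: x ahead of the robot, y to its left, z up, the work surface at z = 0. Lengths are in m, angles in rad, forces in N, time in s.
With the tool pointing down it reaches from about 0.325 to 0.75 m from the base axis. Payload 7.6 kg.
Tool frame: the origin (TCP) lies midway between the tips of the shut fingers; the grasp point (between the pads) lies 19 mm behind it; z points along the fingers, y is the line along which they close (so a half turn about z gives the same grasp; the last joint's range is limited). The gripper opens to 85 mm and grips with 20 to 120 N. Pads are 22 mm wide; open, the fingers measure 114 mm over their backs; the gripper's body (76 mm by 85 mm) begins 54 mm behind the grasp point. The pads swing forward as they close: fully open they stand 13 mm farther back than shut.
Start: joints at [-1.384, 0.052, 1.401, -0, 1.689, -0.07], TCP at [0.133, -0.508, 0.231] pointing down, gripper open.
Joint ranges: [-2.9, 2.9], [-0.91, 2.17], [0.12, 2.37], [-1.06, 4.2], [0.26, 2.73], [-2.93, 2.93]. Speed limits (rad/s): [2.57, 2.57, 3.01, 3.14, 3.14, 3.14].

### API

Orientations are given as a rotation vector (axis times angle).
In Python, from plant import manip gives the robot as it stands. The module is installed in compiled form; this text tells all that it offers.
- The arm moves only by the shell command python3 -m creep 'ROWS' [OPENING]. ROWS is JSON, a list of rows, each a list of 4 numbers: the shift along the tool's x, y, z in m, then the turn about the tool's z in rad. In form: [[x, y, z, yaw], ...]. A call has 1 to 12 rows; each row shifts and turns the commanded pose from where the row before left it, along the tool's axes as they then stand; what a row does not reach is not made up. A row lasts 1/12 s, in which the tool goes at most 41.7 mm and 7.16 degrees, less where a joint would pass 70% of its speed; a pose out of reach is approached as far as the arm can. A call with a gripper value outside its range is refused whole. OPENING is the closure in counts, from 0 (fully open) to 255 (shut), set as the call begins (- or left out, the last holds). The fingers move at their own pace and stop on an object; the grip force is fixed at half the most. Time passes only in rows, so rows that do not move let the fingers close. It gives the time, the measured TCP pose, the force, the opening and the grip force at its end, in the units of the state.
- manip.read_state(): the state, without advancing time (a new reading comes with each control period).
- manip.grab_frame(name): name is "side" or "top" or "wrist"; returns a dict with "img" (420x560x3 uint8, red, green, blue), "intrinsics" (3x3 intrinsics, pixels), "dist_coeffs" ([k1, k2, p1, p2, k3] as OpenCV has them; the pictures are not rectified), "R" (3x3) and "t" (3): a world point X has camera coordinates R X + t. Camera axes: x right, y down, z forward; pixel columns grow to the right and rows downward; lengths in m; the calibration is good to about 2 mm. A picture is of the moment at which its call begins. There is no depth.
- manip.close_job(): hands the job in; it is judged then, once.
The state is a dict: "clock": time; "q": joint angles; "qd": joint speeds; "joint_efforts": joint torques, N m; "ee_pos": TCP position; "orientation": TCP orientation; "ft_force": force on the tool from outside, world axes, zero at the start; "ft_torque": the same for the moment, N m; "width": finger opening in m; "grasp_force": force on a finger pad.
Only numpy, scipy, OpenCV 4.12 (cv2) and the standard library are available. Lean on these libraries where they do the work, as an engineer would, in place of code of your own. Each camera call takes 0.05 s, during which the arm holds its last target. There are 200 camera calls.

## Working session

There is one attempt and no reset: what is moved stays moved. The work goes in short steps, Python scripts to look and compute and a shell command to move; the robot and the scene stay as the last step left them, time stands still between calls to the robot, and variables do not carry over. Pictures are saved under pics/ and viewed, at most 18 in all, crops included, and the job is handed in when it is done.

```bash
mkdir -p pics; ls; cat > h.py <<'E'
import numpy as np, cv2
from plant import manip
def grab(n,save=None):
    f=manip.grab_frame(n)
    if save: cv2.imwrite('pics/'+save,f['img'][:,:,::-1])
    return f
def ray(f,px):
    px=np.array(px,float).reshape(-1,1,2)
    K=np.array(f['intrinsics'],float);d=np.array(f['dist_coeffs'],float)
    u=cv2.undistortPoints(px,K,d).reshape(-1,2)
    R=np.array(f['R']);t=np.array(f['t'])
    return -R.T@t,(np.c_[u,np.ones(len(u))]@R)
def onz(f,px,z):
    c,d=ray(f,px); return c+d*((z-c[2])/d[:,2])[:,None]
def proj(f,X):
    R=np.array(f['R']);rv=cv2.Rodrigues(R)[0]
    return cv2.projectPoints(np.array(X,float).reshape(-1,1,3),rv,np.array(f['t'],float),np.array(f['intrinsics'],float),np.array(f['dist_coeffs'],float))[0].reshape(-1,2)
E
python3 - <<'E'
from h import *
print(manip.read_state())
for n in('top','side','wrist'):
    f=grab(n,n+'0.png');R=np.array(f['R']);print(n,-R.T@f['t'],R.tolist(),np.array(f['intrinsics']).tolist())
E
```

```text
pics
{'clock': 0.0, 'q': array([-1.38431201e+00,  5.28538365e-02,  1.40176655e+00,  8.61064071e-06,
        1.68857410e+00, -7.03426452e-02]), 'qd': array([-1.98454024e-04,  1.23846998e-03,  9.25177266e-05,  8.58458327e-04,
        1.19250923e-04,  1.75614602e-04]), 'joint_efforts': array([ 6.69168257e-04, -3.81671619e+01, -3.60188019e+01,  1.43548277e-04,
        6.12574760e-03,  3.32260674e-05]), 'ee_pos': array([ 0.13330273, -0.50747812,  0.23044237]), 'orientation': array([-3.11413910e+00, -4.02111741e-01,  1.32555125e-04]), 'ft_force': array([-0.42855371,  0.30022889, -0.28314608]), 'ft_torque': array([-0.00425072, -0.01268891, -0.03199764]), 'grasp_force': 0.0, 'width': 0.08546507768931678}
top [0.48213689 0.01094332 1.08782147] [[0.008741138106972898, -0.9999604824675665, -0.0016204961667664803], [-0.9994825902464671, -0.00868677315588286, -0.030969206743976244], [0.030953906034743663, 0.0018903638194567305, -0.9995190254446499]] [[506.59810863731497, 0.0, 286.4579846657373], [0.0, 506.59810863731497, 206.88299764604156], [0.0, 0.0, 1.0]]
side [0.45769205 0.6951903  0.55018439] [[-0.997049456135958, -0.0742640364547355, -0.019422536097024032], [-0.028624281007174398, 0.5944721492492313, -0.8036065668620571], [0.07122522415417733, -0.8006795343059853, -0.5948438877451275]] [[440.84599327045504, 0.0, 282.614702212334], [0.0, 440.84599327045504, 202.04505790008068], [0.0, 0.0, 1.0]]
wrist [ 0.2035265  -0.4896238   0.37272219] [[0.2549631698247838, -0.9669467576286773, -0.0027838721753261587], [-0.9269933880965779, -0.24524536822044715, 0.28379212073566634], [-0.2750946027426349, -0.06977590757422976, -0.9588817874295386]] [[334.9394733211954, 0.0, 274.8580662753476], [0.0, 334.9394733211954, 210.89912705620907], [0.0, 0.0, 1.0]]
```

View pics/top0.png

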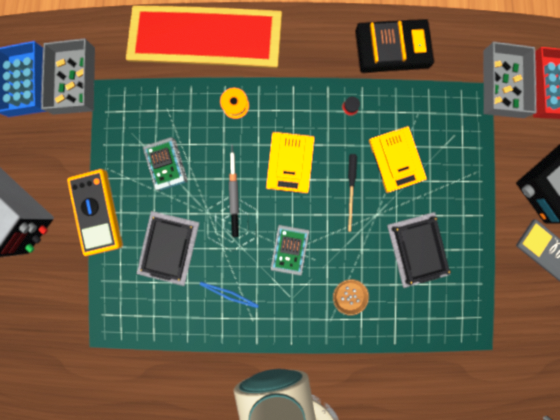

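View pics/side0.png

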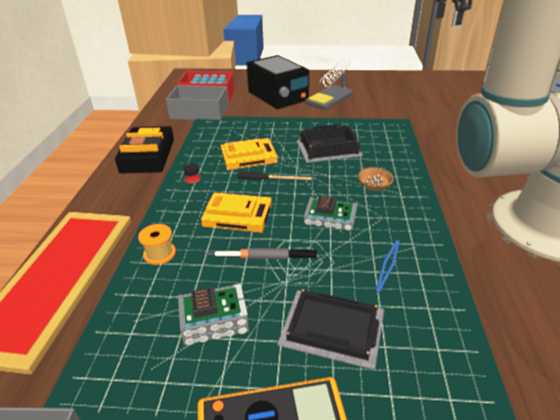

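```bash
python3 - <<'E'
from h import *
t=cv2.imread('pics/top0.png');s=cv2.imread('pics/side0.png')
def c(im,x,y,w): return cv2.resize(im[y-w:y+w,x-w:x+w],(266,266),interpolation=cv2.INTER_CUBIC)
A=np.hstack([c(t,167,248,40),c(t,420,250,40),c(t,165,163,34)])
B=np.hstack([c(s,333,325,58),c(s,329,142,36),c(t,290,250,30)])
cv2.imwrite('pics/m.png',np.vstack([A,B]))
E
```

```text
(no output)
```

View pics/m.png

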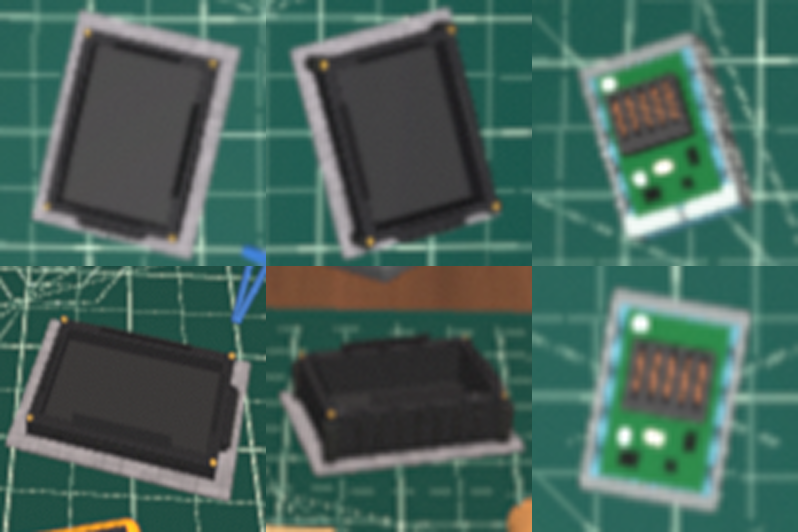

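```bash
cat >> h.py <<'E'
def hsv(f): return cv2.cvtColor(f['img'],cv2.COLOR_RGB2HSV)
def mask(f,lo,hi,box=None):
    m=cv2.inRange(hsv(f),lo,hi)
    if box:
        k=np.zeros_like(m);x0,y0,x1,y1=box;k[y0:y1,x0:x1]=1;m=m*k
    return m
def cnts(m,amin=3):
    c=[x for x in cv2.findContours(m,cv2.RETR_EXTERNAL,cv2.CHAIN_APPROX_NONE)[0]]
    return sorted([x for x in c if cv2.contourArea(x)>=amin],key=cv2.contourArea,reverse=True)
def rect(P):
    c,(w,h),a=cv2.minAreaRect(np.array(P[:,:2]*1000,np.float32))
    if w<h: w,h,a=h,w,a+90
    a=(a+90)%180-90
    return dict(c=np.round(np.array(c)/1000,4),L=round(w,1),W=round(h,1),yaw=round(np.radians(a),4))
E
python3 - <<'E'
from h import *
f=grab('top')
yel=(18,120,120),(32,255,255)
for n,b in(('coverL',(260,125,320,200)),('coverR',(365,120,430,195))):
    c=cnts(mask(f,*yel,b),200)[0]
    for z in(0.0,0.0185): print(n,z,rect(onz(f,c.reshape(-1,2),z)))
for n,b,z in(('ten',(135,130,195,195),.042),('five',(265,220,315,280),.023)):
    m=cv2.inRange(hsv(f),(60,140,60),(75,255,255))  # board green
    print(n,hsv(f)[(b[1]+b[3])//2+15:(b[1]+b[3])//2+18,(b[0]+b[2])//2-4:(b[0]+b[2])//2+4].reshape(-1,3)[::6].tolist())
print('mat',hsv(f)[205,130].tolist(),hsv(f)[215,265].tolist())
s=grab('side')
for F,n,bs in((f,'top',[(135,205,205,290),(380,205,455,295)]),(s,'side',[(275,280,390,365),(290,120,370,165)])):
  for b in bs:
    m=cv2.inRange(hsv(F),(12,90,70),(32,255,255));k=np.zeros_like(m);k[b[1]:b[3],b[0]:b[2]]=255;m&=k
    nn,l,st,ce=cv2.connectedComponentsWithStats(m)
    print(n,[(st[i,4],ce[i].round(1).tolist()) for i in range(1,nn)])
E
```

```text
coverL 0.0 {'c': array([0.6129, 0.0065]), 'L': 126.2, 'W': 94.1, 'yaw': np.float64(-0.1018)}
coverL 0.0185 {'c': array([0.6106, 0.0066]), 'L': 124.0, 'W': 92.5, 'yaw': np.float64(-0.1018)}
coverR 0.0 {'c': array([ 0.6224, -0.2278]), 'L': 126.3, 'W': 96.6, 'yaw': np.float64(0.3309)}
coverR 0.0185 {'c': array([ 0.62  , -0.2237]), 'L': 124.2, 'W': 95.0, 'yaw': np.float64(0.3309)}
ten [[68, 113, 63], [69, 174, 135], [69, 173, 131], [68, 139, 79]]
five [[70, 170, 141], [69, 143, 96], [70, 155, 107], [70, 166, 141]]
mat [84, 155, 99] [82, 109, 126]
top [(np.int32(2), [153.0, 217.5]), (np.int32(4), [190.5, 226.5]), (np.int32(2), [178.5, 279.0])]
top [(np.int32(5), [435.2, 218.4]), (np.int32(9), [397.0, 229.0]), (np.int32(4), [448.5, 271.5]), (np.int32(6), [410.8, 282.2])]
side [(np.int32(8), [302.9, 290.1]), (np.int32(9), [375.3, 305.9]), (np.int32(9), [287.9, 332.7]), (np.int32(14), [367.3, 352.0])]
side [(np.int32(1), [302.0, 130.0]), (np.int32(2), [357.0, 140.5]), (np.int32(7), [310.0, 145.7])]
```

```bash
python3 - <<'E'
from h import *
f=grab('top')
for n,b,z in(('ten',(135,130,195,195),.042),('five',(265,220,315,280),.023)):
    m=cv2.inRange(hsv(f),(60,140,70),(76,255,255));k=np.zeros_like(m);k[b[1]:b[3],b[0]:b[2]]=255;m&=k
    m=cv2.morphologyEx(m,cv2.MORPH_OPEN,np.ones((3,3)))
    c=cnts(m,20)[0];print(n,rect(onz(f,c.reshape(-1,2),z)))
print(onz(f,[(153,217.5),(190.5,226.5),(178.5,279),(142,270)],.02))
print(onz(f,[(435.2,218.4),(397,229),(448.5,271.5),(410.8,282.2)],.04))
E
```

```text
ten {'c': array([0.5873, 0.2595]), 'L': 32.8, 'W': 31.8, 'yaw': np.float64(0.3217)}
five {'c': array([0.4002, 0.0028]), 'L': 33.8, 'W': 29.0, 'yaw': np.float64(1.3993)}
[[0.49002831 0.2979596  0.02      ]
 [0.47179083 0.21621363 0.02      ]
 [0.35975035 0.24123878 0.02      ]
 [0.37726988 0.32117722 0.02      ]]
[[ 0.49308318 -0.29995032  0.04      ]
 [ 0.47044553 -0.2180018   0.04      ]
 [ 0.38122327 -0.32999075  0.04      ]
 [ 0.359204   -0.24858481  0.04      ]]
```

```bash
python3 -m creep '[[0.034,-0.015,0,0],[0.034,-0.015,0,0],[0.034,-0.015,0,0],[0.034,-0.015,0,0],[0.034,-0.015,0,0],[0.034,-0.015,0,0],[0.034,-0.015,0,0],[0.034,-0.015,0,0],[0.034,-0.015,0,0],[0.034,-0.015,0,0],[0,0,0,0],[0,0,0,0]]' && python3 -c "
from h import *
grab('wrist','w1.png');print(manip.read_state()['ee_pos'])"
```

```text
clock: 1.3
ee_pos: [0.4251, -0.2751, 0.231]
orientation: [-3.115, -0.408, 0.001]
ft_force: [-0.5, -0.2, -0.1]
width: 0.0852
grasp_force: 0.0
[ 0.4242792  -0.27605204  0.2310919 ]
```

View pics/w1.png

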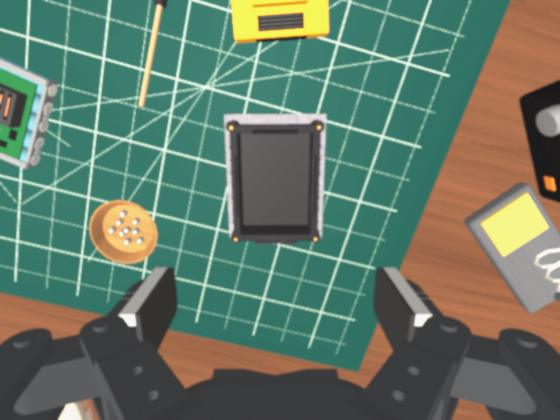

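```bash
cat >> h.py <<'E'
from scipy.spatial.transform import Rotation as Ro
def blobs(f,lo,hi,box,amin=2):
    m=mask(f,lo,hi,box);n,l,st,ce=cv2.connectedComponentsWithStats(m)
    return [(int(st[i,4]),ce[i]) for i in range(1,n) if st[i,4]>=amin]
def quad(P):  # 4 pts -> centre, long-side length, width, yaw of long axis (towards +x)
    P=P[np.argsort(P[:,0])];F=P[:2];B=P[2:]
    F=F[np.argsort(F[:,1])];B=B[np.argsort(B[:,1])]
    v=(B-F).mean(0);w=((F[1]-F[0])+(B[1]-B[0]))/2
    return P.mean(0)[:3].round(4),np.linalg.norm(B-F,axis=1).round(4),np.linalg.norm([F[1]-F[0],B[1]-B[0]],axis=1).round(4),np.round([np.arctan2(v[1],v[0]),np.arctan2(-w[0],w[1])],4)
def tool():
    s=manip.read_state();R=Ro.from_rotvec(s['orientation']).as_matrix()
    return s['ee_pos'],R,np.arctan2(R[1,0],R[0,0])
def go(x,y,yaw,z=None):  # shift needed in current tool axes
    p,R,a=tool();d=R.T@(np.array([x,y,p[2] if z is None else z])-p)
    print('shift tool',d.round(4),'turn about tool z',round(a-yaw,4),'| tcp',p.round(4),'yaw',round(a,4))
E
python3 - <<'E'
from h import *
f=grab('wrist')
B=blobs(f,(12,90,70),(32,255,255),(220,110,335,250));print(B)
P=[b[1] for b in sorted(B,key=lambda b:-b[0])[:4]]
for z in(.03,.037,.041,.045): print(z,*quad(onz(f,P,z)))
t=grab('top')
for z in(.03,.037,.041,.045): print(z,*quad(onz(t,[(435.2,218.4),(397,229),(448.5,271.5),(410.8,282.2)],z)))
E
```

```text
[(27, array([317.92592593, 125.59259259])), (26, array([229.65384615, 126.34615385])), (21, array([235., 238.])), (22, array([314.5       , 237.72727273]))]
0.03 [ 0.4235 -0.2755  0.03  ] [0.119  0.1186] [0.087  0.0877] [0.2673 0.2656]
0.037 [ 0.4249 -0.2752  0.037 ] [0.1166 0.1162] [0.0853 0.0859] [0.2673 0.2656]
0.041 [ 0.4257 -0.275   0.041 ] [0.1152 0.1148] [0.0843 0.0849] [0.2673 0.2656]
0.045 [ 0.4266 -0.2748  0.045 ] [0.1138 0.1135] [0.0832 0.0839] [0.2673 0.2656]
0.03 [ 0.4255 -0.2769  0.03  ] [0.1169 0.1165] [0.0851 0.0858] [0.2653 0.2669]
0.037 [ 0.4258 -0.2749  0.037 ] [0.1162 0.1157] [0.0846 0.0853] [0.2653 0.2669]
0.041 [ 0.426  -0.2739  0.041 ] [0.1157 0.1153] [0.0843 0.0849] [0.2653 0.2669]
0.045 [ 0.4263 -0.2728  0.045 ] [0.1153 0.1148] [0.0839 0.0846] [0.2653 0.2669]
```

```bash
python3 -m creep '[[0.0067,-0.0344,0,0],[0.0067,-0.0344,0,0],[0.0067,-0.0344,0,0],[0.0067,-0.0344,0,0],[0.0067,-0.0344,0,0],[0.0067,-0.0344,0,0],[0.0067,-0.0344,0,0],[0.0067,-0.0344,0,0],[0,0,0,0.1085],[0,0,0,0.1085],[0,0,0,0.1085],[0,0,0,0.1085]]' && python3 -m creep '[[0,0,0,0],[0,0,0,0]]' && python3 -c "
from h import *
grab('wrist','w2.png');print(tool()[2])"
```

```text
clock: 2.45
ee_pos: [0.4058, 0.0026, 0.2314]
orientation: [3.128, -0.289, 0.001]
ft_force: [0.4, 0.8, -0.3]
width: 0.0855
grasp_force: 0.0
clock: 2.62
ee_pos: [0.4059, 0.0026, 0.2314]
orientation: [3.129, -0.276, 0.001]
ft_force: [0.7, 0.0, 0.1]
width: 0.0856
grasp_force: 0.0
-0.17536388757521698
```

View pics/w2.png

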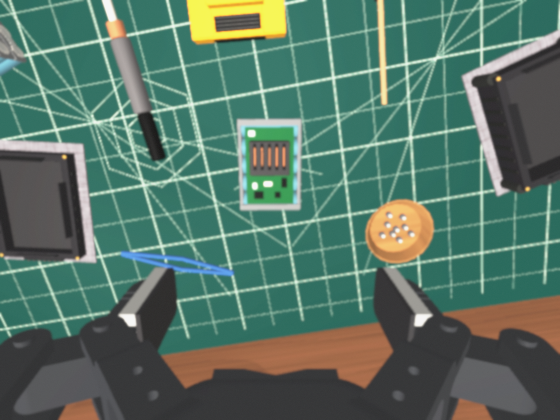

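```bash
cat >> h.py <<'E'
def cells(f,box,top):
    H=hsv(f);k=np.zeros(H.shape[:2],np.uint8);x0,y0,x1,y1=box;k[y0:y1,x0:x1]=255
    g=cv2.inRange(H,(58,120,60),(76,255,255))&k
    g=cv2.morphologyEx(g,cv2.MORPH_OPEN,np.ones((3,3)));c=cnts(g,50)[0]
    b=rect(onz(f,c.reshape(-1,2),top));print('board',b)
    hull=np.zeros_like(g);cv2.fillPoly(hull,[cv2.convexHull(c)],255)
    d=hull&~cv2.inRange(H,(58,90,50),(90,255,255))&cv2.inRange(H,(0,0,0),(179,255,200))
    d=cv2.morphologyEx(cv2.morphologyEx(d,cv2.MORPH_CLOSE,np.ones((3,3))),cv2.MORPH_OPEN,np.ones((7,7)))
    c=cnts(d,50)[0];print('block',rect(onz(f,c.reshape(-1,2),top+.015)),cv2.boundingRect(c))
    w=cv2.inRange(H,(0,0,95),(179,75,255))&k; w=cv2.morphologyEx(w|g,cv2.MORPH_CLOSE,np.ones((5,5)));w=cv2.morphologyEx(w,cv2.MORPH_OPEN,np.ones((9,9)))
    c=cnts(w,50)[0];print('outline',rect(onz(f,c.reshape(-1,2),top-.003)),cv2.boundingRect(c))
E
python3 - <<'E'
from h import *
f=grab('wrist');cells(f,(230,110,310,220),.023)
go(.402,.003,-.17)
E
```

```text
board {'c': array([0.4243, 0.0052]), 'L': 78.2, 'W': 48.6, 'yaw': np.float64(-0.1822)}
block {'c': array([0.4344, 0.0034]), 'L': 39.4, 'W': 33.8, 'yaw': np.float64(1.3967)} (250, 141, 40, 35)
outline {'c': array([0.4242, 0.0049]), 'L': 97.5, 'W': 77.9, 'yaw': np.float64(-0.1741)} (232, 118, 76, 93)
shift tool [-0.004   0.0005 -0.    ] turn about tool z -0.0056 | tcp [0.406  0.0028 0.2313] yaw -0.1756
```

```bash
python3 -m creep '[[-0.0027,-0.0315,0,0],[-0.0027,-0.0315,0,0],[-0.0027,-0.0315,0,0],[-0.0027,-0.0315,0,0],[-0.0027,-0.0315,0,0],[-0.0027,-0.0315,0,0],[-0.0027,-0.0315,0,0],[0,0,0,0],[0,0,0,0]]' && python3 -c "
from h import *
grab('wrist','w3.png');print(tool())"
```

```text
clock: 3.47
ee_pos: [0.4262, 0.2246, 0.2308]
orientation: [3.129, -0.272, -0.001]
ft_force: [1.2, 0.0, 0.2]
width: 0.0857
grasp_force: 0.0
(array([0.42629312, 0.22367193, 0.23096766]), array([[ 9.84696129e-01, -1.74279115e-01, -5.69194117e-04],
       [-1.74279496e-01, -9.84695973e-01, -7.06214340e-04],
       [-4.37404745e-04,  7.94605391e-04, -9.99999589e-01]]), np.float64(-0.17517403553220448))
```

View pics/w3.png

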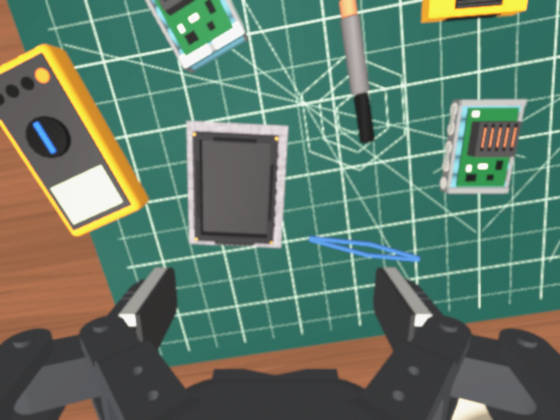

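```bash
python3 - <<'E'
from h import *
f=grab('wrist')
B=blobs(f,(12,90,70),(32,255,255),(185,125,290,250));print(B)
P=[b[1] for b in sorted(B,key=lambda b:-b[0])[:4]]
for z in(.018,.020,.023): print(z,*quad(onz(f,P,z)))
go(.4344,.0034,-.175)
E
```

```text
[(15, array([193.4, 134.4])), (14, array([274.71428571, 138.5       ])), (10, array([195.3, 238.7])), (10, array([269.8, 242. ]))]
0.018 [0.4242 0.2698 0.018 ] [0.1155 0.1156] [0.0845 0.0843] [-0.2238 -0.2224]
0.02 [0.4246 0.2695 0.02  ] [0.1149 0.115 ] [0.0841 0.0838] [-0.2238 -0.2224]
0.023 [0.4252 0.269  0.023 ] [0.1139 0.114 ] [0.0833 0.0831] [-0.2238 -0.2224]
shift tool [4.650e-02 2.149e-01 1.000e-04] turn about tool z -0.0016 | tcp [0.4264 0.2231 0.2312] yaw -0.1766
```

```bash
python3 -m creep '[[0.0353,-0.0144,0,0],[0.0353,-0.0144,0,0],[0.0353,-0.0144,0,0],[0.0353,-0.0144,0,0],[0,0,0,-0.124],[0,0,0,-0.124],[0,0,0,-0.124],[0,0,0,-0.124],[0,0,0,0],[0,0,0,0]]' && python3 -c "
from h import *
f=grab('wrist','w4.png');cells(f,(215,90,325,240),.042);print(tool()[2])"
```

```text
clock: 4.4
ee_pos: [0.5758, 0.2544, 0.2315]
orientation: [3.103, 0.491, 0.0]
ft_force: [-0.3, 0.2, -0.4]
width: 0.0855
grasp_force: 0.0
board {'c': array([0.6041, 0.2719]), 'L': 78.3, 'W': 49.1, 'yaw': np.float64(0.3035)}
block {'c': array([0.6137, 0.275 ]), 'L': 38.8, 'W': 33.0, 'yaw': np.float64(-1.2557)} (246, 127, 42, 37)
outline {'c': array([0.5855, 0.2656]), 'L': 86.6, 'W': 69.3, 'yaw': np.float64(-1.1946)} (227, 137, 84, 71)
0.31388402576812147
```

View pics/w4.png

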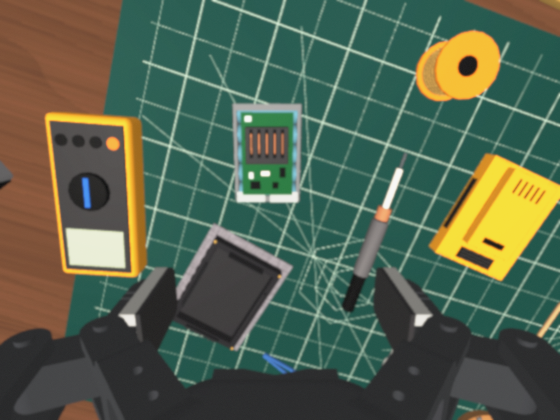

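```bash
python3 -m creep '[[0.0212,-0.004,0,0],[0.0212,-0.004,0,0.005],[0,0,0.0375,0],[0,0,0.0375,0],[0,0,0.0375,0],[0,0,0.0375,0],[0,0,0,0],[0,0,0,0]]' 60 && python3 -c "
from h import *
go(.6137,.275,.309,.045)"
```

```text
clock: 5.12
ee_pos: [0.6121, 0.2757, 0.0796]
orientation: [3.102, 0.487, -0.007]
ft_force: [1.1, -0.2, 2.0]
width: 0.0655
grasp_force: 0.0
shift tool [0.0015 0.0011 0.0346] turn about tool z 0.0025 | tcp [0.6121 0.2757 0.0796] yaw 0.3115
```

```bash
python3 -m creep '[[0.0015,0.001,0.01,0.002],[0,0,0.01,0],[0,0,0.01,0],[0,0,0.004,0],[0,0,0,0],[0,0,0,0]]' 60
```

```text
clock: 5.62
ee_pos: [0.6149, 0.276, 0.0473]
orientation: [3.103, 0.488, -0.0]
ft_force: [-0.1, -0.3, 0.7]
width: 0.0652
grasp_force: 0.0
```

```bash
python3 -m creep '[[0,0,0.002,0],[0,0,0,0],[0,0,0,0],[0,0,0,0],[0,0,0,0],[0,0,0,0],[0,0,0,0],[0,0,0,0]]' 200; python3 -c "
from h import *
grab('side','s5.png');print(tool())"
```

```text
clock: 6.28
ee_pos: [0.6154, 0.2761, 0.046]
orientation: [-3.103, -0.488, -0.002]
ft_force: [-0.0, -1.1, 4.6]
width: 0.0381
grasp_force: 62.7
(array([0.61536879, 0.2760352 , 0.04593308]), array([[ 9.51820836e-01,  3.06652510e-01,  1.15531372e-03],
       [ 3.06652425e-01, -9.51821530e-01,  2.54850640e-04],
       [ 1.17780306e-03,  1.11707604e-04, -9.99999300e-01]]), np.float64(0.31167423416655704))
```

```bash
python3 -m creep '[[0,0,-0.012,0],[0,0,-0.025,0],[0,0,-0.03,0],[0,0,-0.03,0],[0,0,-0.018,0],[-0.01,0.014,0,0],[-0.0212,0.0292,0,0],[-0.0212,0.0292,0,0],[-0.0212,0.0292,0,0],[-0.0212,0.0292,0,0],[-0.0212,0.0292,0,0],[-0.0212,0.0292,0,0]]'; python3 -m creep '[[-0.0212,0.0292,0,0],[-0.0212,0.0292,0,0],[-0.0212,0.0292,0,0],[-0.0212,0.0292,0,0],[-0.0212,0.0292,0,0],[-0.0212,0.0292,0,0],[-0.0212,0.0292,0,0.045],[-0.02,0.027,0,0],[-0.008,0.01,0,0],[0,0,0,0],[0,0,0,0]]'; python3 -c "
from h import *
grab('wrist','w6.png');go(.4351,-.2724,.2665)"
```

```text
clock: 7.33
ee_pos: [0.5405, 0.0525, 0.1589]
orientation: [-3.103, -0.488, 0.005]
ft_force: [1.0, -0.8, -5.8]
width: 0.0379
grasp_force: 61.8
clock: 8.25
ee_pos: [0.4457, -0.2292, 0.1593]
orientation: [-3.112, -0.415, 0.003]
ft_force: [0.7, 0.8, -5.7]
width: 0.0381
grasp_force: 62.1
shift tool [-0.0223  0.0393 -0.0001] turn about tool z 0.0001 | tcp [ 0.4462 -0.2286  0.1595] yaw 0.2666
```

View pics/w6.png

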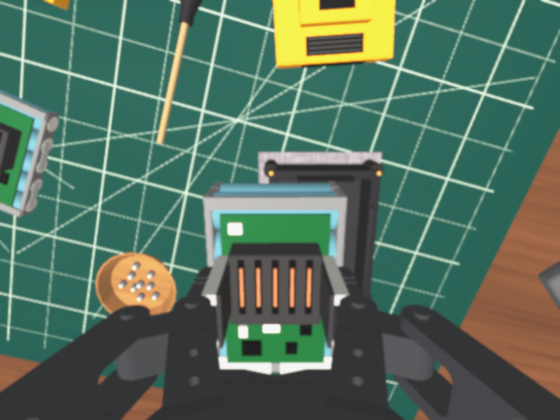

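```bash
cat >> h.py <<'E'
def held(f,box,dz):
    p,R,a=tool();H=hsv(f);k=np.zeros(H.shape[:2],np.uint8);x0,y0,x1,y1=box;k[y0:y1,x0:x1]=255
    g=cv2.inRange(H,(58,120,60),(76,255,255))&k
    g=cv2.morphologyEx(g,cv2.MORPH_OPEN,np.ones((3,3)))
    Q=np.vstack([c.reshape(-1,2) for c in cnts(g,60)])
    T=(onz(f,Q,p[2]+dz)-p)@R
    r=rect(T);print('board in tool',r,'origin in tool x',r['c'][0]+.0101)
E
python3 - <<'E'
from h import *
f=grab('wrist');held(f,(200,195,350,375),-.004)
E
```

```text
board in tool {'c': array([-0.0131,  0.0005]), 'L': 80.0, 'W': 50.3, 'yaw': np.float64(-0.0011)} origin in tool x -0.003000000000000001
```

```bash
python3 -m creep '[[-0.010,0.0195,0,0],[-0.010,0.0198,0,0],[0,0,0.015,0],[0,0,0.025,0],[0,0,0.015,0],[0,0,0,0],[0,0,0,0]]'; python3 -c "
from h import *
f=grab('wrist','w7.png');go(.4351,-.2724,.2665,.051);held(f,(200,195,350,375),-.004);grab('side','s7.png')"
```

```text
clock: 8.93
ee_pos: [0.4377, -0.2713, 0.1047]
orientation: [-3.112, -0.42, 0.003]
ft_force: [0.2, -0.1, -5.4]
width: 0.0387
grasp_force: 62.6
shift tool [-0.0033 -0.0004  0.0551] turn about tool z 0.0016 | tcp [ 0.4383 -0.2719  0.1061] yaw 0.2681
board in tool {'c': array([-0.0125, -0.0005]), 'L': 79.4, 'W': 49.8, 'yaw': np.float64(-0.0023)} origin in tool x -0.002400000000000001
```

View pics/w7.png

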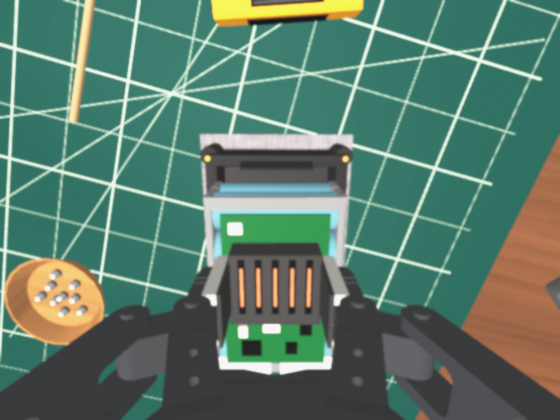

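```bash
python3 - <<'E'
from h import *
f=grab('wrist')
B=blobs(f,(12,90,70),(32,255,255),(195,145,360,172));p,R,a=tool()
X=onz(f,[b[1] for b in B],.0395);T=(X-p)@R
print([b[0] for b in B],T.round(4),'shell origin in tool',T.mean(0)[:2]-[.0477,0])
E
```

```text
[47, 51] [[ 0.0443 -0.0436  0.0675]
 [ 0.044   0.0416  0.0677]] shell origin in tool [-0.0035316  -0.00100165]
```

```bash
python3 -m creep '[[-0.001,-0.0007,0.01,0],[0,0,0.012,0],[0,0,0.012,0],[0,0,0.010,0],[0,0,0.005,0],[0,0,0.002,0],[0,0,0,0],[0,0,0,0]]'; python3 -m creep '[[0,0,0.002,0],[0,0,0,0],[0,0,0,0]]'
```

```text
clock: 9.75
ee_pos: [0.4368, -0.2723, 0.0546]
orientation: [3.113, 0.418, 0.001]
ft_force: [-0.3, -0.3, -5.6]
width: 0.0384
grasp_force: 62.6
clock: 10.0
ee_pos: [0.4367, -0.2722, 0.0526]
orientation: [3.113, 0.418, 0.001]
ft_force: [0.3, -0.7, -5.7]
width: 0.0386
grasp_force: 62.7
```

```bash
python3 -m creep '[[0,0,0.001,0],[0,0,0.001,0],[0,0,0,0],[0,0,0,0]]'; python3 -m creep '[[0,0,0.001,0],[0,0,0,0],[0,0,0,0]]'
```

```text
clock: 10.33
ee_pos: [0.4368, -0.2722, 0.0509]
orientation: [3.113, 0.418, 0.001]
ft_force: [-0.3, 0.5, 0.4]
width: 0.0383
grasp_force: 63.4
clock: 10.58
ee_pos: [0.4368, -0.2723, 0.0509]
orientation: [3.113, 0.418, 0.001]
ft_force: [-4.7, 1.6, 8.2]
width: 0.0381
grasp_force: 64.3
```

```bash
python3 -m creep '[[0,0,0,0],[0,0,0,0],[0,0,0,0],[0,0,0,0],[0,0,-0.01,0],[0,0,-0.03,0],[0,0,-0.03,0],[0,0,-0.03,0],[0,0,0,0]]' 60; python3 -c "
from h import *
f=grab('wrist','w8.png');cells(f,(190,180,360,418),.047)"
python3 -m creep '[[0.0088,-0.0333,0,0],[0.0088,-0.0333,0,0],[0.0088,-0.0333,0,0],[0.0088,-0.0333,0,0],[0.0088,-0.0333,0,0],[0.0088,-0.0333,0,0],[0.0088,-0.0333,0,0],[0.0088,-0.0333,0,0],[0,0,0,0.1105],[0,0,0,0.1105],[0,0,0,0.1105],[0,0,0,0.1105]]';python3 -m creep '[[0,0,0,0],[0,0,0,0]]'; python3 -c "
from h import *
f=grab('wrist','w9.png');go(.4344,.0034,-.175,.028);cells(f,(180,180,360,418),.023)"
```

```text
clock: 11.33
ee_pos: [0.439, -0.2738, 0.1571]
orientation: [3.105, 0.417, 0.013]
ft_force: [0.6, -1.1, 0.8]
width: 0.0651
grasp_force: 0.0
board {'c': array([ 0.4241, -0.276 ]), 'L': 76.4, 'W': 49.5, 'yaw': np.float64(0.2683)}
block {'c': array([ 0.436 , -0.2727]), 'L': 39.8, 'W': 36.6, 'yaw': np.float64(-1.3049)} (244, 194, 55, 48)
outline {'c': array([ 0.4109, -0.2796]), 'L': 72.4, 'W': 67.2, 'yaw': np.float64(0.2676)} (229, 199, 84, 84)
clock: 12.38
ee_pos: [0.4338, 0.0038, 0.1487]
orientation: [3.129, -0.282, -0.002]
ft_force: [-0.1, -0.0, -0.3]
width: 0.0653
grasp_force: 0.0
clock: 12.55
ee_pos: [0.4339, 0.0035, 0.1489]
orientation: [3.13, -0.27, -0.001]
ft_force: [0.7, 0.5, 0.4]
width: 0.0652
grasp_force: 0.0
shift tool [ 0.0005 -0.      0.121 ] turn about tool z 0.0032 | tcp [0.434  0.0035 0.149 ] yaw -0.1718
board {'c': array([0.4193, 0.0061]), 'L': 68.1, 'W': 49.4, 'yaw': np.float64(-0.1704)}
block {'c': array([0.4346, 0.0035]), 'L': 40.0, 'W': 36.7, 'yaw': np.float64(1.4001)} (249, 184, 52, 46)
outline {'c': array([0.4086, 0.0078]), 'L': 67.9, 'W': 66.5, 'yaw': np.float64(1.4003)} (235, 193, 81, 74)
```

View pics/w8.png

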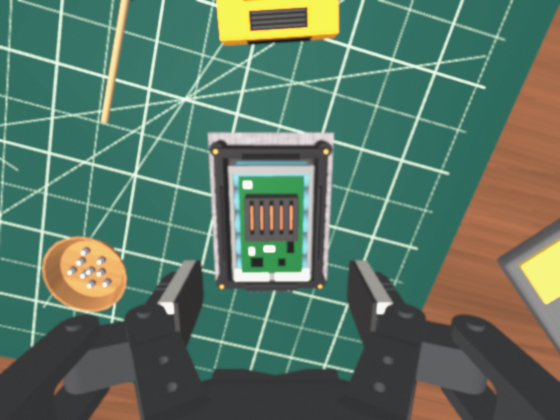

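```bash
python3 -m creep '[[0,0,0.033,0.003],[0,0,0.033,0],[0,0,0.033,0],[0,0,0.013,0],[0,0,0.007,0],[0,0,0.002,0],[0,0,0,0],[0,0,0,0]]' 60;  python3 -m creep '[[0,0,0,0],[0,0,0,0],[0,0,0,0],[0,0,0,0],[0,0,0,0],[0,0,0,0],[0,0,0,0]]' 200; python3 -c "
from h import *
print(tool())"
```

```text
clock: 13.27
ee_pos: [0.4352, 0.0034, 0.0296]
orientation: [3.129, -0.278, 0.004]
ft_force: [-0.2, -0.7, 0.7]
width: 0.0655
grasp_force: 0.0
clock: 13.85
ee_pos: [0.4352, 0.0033, 0.0297]
orientation: [3.129, -0.279, 0.004]
ft_force: [-1.2, 0.6, 6.5]
width: 0.0385
grasp_force: 61.2
(array([0.4351535 , 0.00331758, 0.02966364]), array([[ 9.84199048e-01, -1.77048574e-01,  2.45693646e-03],
       [-1.77048023e-01, -9.84202115e-01, -4.41595188e-04],
       [ 2.49630586e-03, -3.78179539e-07, -9.99996884e-01]]), np.float64(-0.1779868372543526))
```

```bash
python3 -m creep '[[0,0,-0.012,0],[0,0,-0.03,0],[0,0,-0.03,0],[0,0,-0.025,0],[-0.0059,-0.0325,0,0],[-0.0059,-0.0325,0,0],[-0.0059,-0.0325,0,0],[-0.0059,-0.0325,0,0],[-0.0059,-0.0325,0,0],[-0.0059,-0.0325,0,0],[-0.0059,-0.0325,0,0],[-0.0059,-0.0322,0,0.045]]'; python3 -m creep '[[0,0,0.02,0],[0,0,0.015,0],[0,0,0,0],[0,0,0,0]]'; python3 - <<'E'
from h import *
f=grab('wrist','w10.png');go(.4349,.2673,-.223,.0347)
held(f,(200,195,350,375),-.0065)
B=blobs(f,(12,90,70),(32,255,255),(180,125,380,190));p,R,a=tool()
X=onz(f,[b[1] for b in B],.019);T=(X-p)@R
print(B,T.round(4),'shell origin in tool',T.mean(0)[:2]-[.0477,0])
E
```

```text
clock: 14.85
ee_pos: [0.4332, 0.269, 0.125]
orientation: [3.122, -0.349, -0.001]
ft_force: [0.9, -0.1, -3.3]
width: 0.0383
grasp_force: 61.3
clock: 15.18
ee_pos: [0.4331, 0.267, 0.0895]
orientation: [3.12, -0.349, -0.003]
ft_force: [0.8, -0.3, -2.2]
width: 0.0383
grasp_force: 61.5
shift tool [ 0.001  -0.0003  0.056 ] turn about tool z -0.0004 | tcp [0.4339 0.2672 0.0907] yaw -0.2234
board in tool {'c': array([-0.0112,  0.0006]), 'L': 79.9, 'W': 50.1, 'yaw': np.float64(-0.0087)} origin in tool x -0.0011000000000000003
[(36, array([206.52777778, 150.86111111])), (41, array([342.        , 150.75609756]))] [[ 0.0479 -0.0425  0.0716]
 [ 0.0481  0.0425  0.0717]] shell origin in tool [ 3.35558034e-04 -6.06776903e-07]
```

View pics/w10.png

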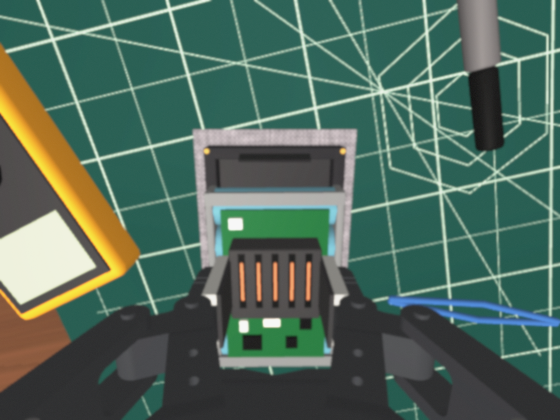

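```bash
python3 -m creep '[[0.001,0,0.01,0],[0,0,0.012,0],[0,0,0.012,0],[0,0,0.010,0],[0,0,0.006,0],[0,0,0.002,0],[0,0,0,0],[0,0,0,0]]'; python3 -m creep '[[0,0,0.001,0],[0,0,0.001,0],[0,0,0,0],[0,0,0,0]]'
```

```text
clock: 15.9
ee_pos: [0.435, 0.2673, 0.0385]
orientation: [-3.122, 0.35, -0.001]
ft_force: [0.3, 0.0, -2.7]
width: 0.0383
grasp_force: 61.5
clock: 16.23
ee_pos: [0.4348, 0.2672, 0.0365]
orientation: [-3.122, 0.35, -0.0]
ft_force: [-0.7, 0.4, -2.5]
width: 0.038
grasp_force: 61.5
```

```bash
python3 -m creep '[[0,0,0.001,0],[0,0,0.001,0],[0,0,0,0],[0,0,0,0]]'; python3 -m creep '[[0,0,0.001,0],[0,0,0,0],[0,0,0,0]]'
```

```text
clock: 16.57
ee_pos: [0.435, 0.2673, 0.0347]
orientation: [-3.122, 0.35, -0.001]
ft_force: [-1.2, -0.9, 2.1]
width: 0.0386
grasp_force: 62.0
clock: 16.82
ee_pos: [0.435, 0.2673, 0.0347]
orientation: [-3.122, 0.35, -0.001]
ft_force: [-6.3, -2.6, 10.2]
width: 0.038
grasp_force: 63.0
```

```bash
python3 -m creep '[[0,0,0,0],[0,0,0,0],[0,0,0,0],[0,0,0,0],[0,0,-0.01,0],[0,0,-0.03,0],[0,0,-0.04,0],[0,0,-0.04,0],[0,0,-0.04,0],[0,0,0,0]]' 60; python3 -m creep '[[0.0248,0.0273,0,0],[0.0248,0.0273,0,0],[0.0248,0.0273,0,0],[0.0248,0.0273,0,0],[0.0248,0.0273,0,0],[0.0248,0.0273,0,0],[0.0248,0.0273,0,0],[0.0248,0.0273,0,0],[0,0,0,-0.06],[0,0,0,-0.061],[0,0,0,0],[0,0,0,0]]' 20;python3 -c "
from h import *
f=grab('wrist','w11.png');print(tool())"
```

```text
clock: 17.65
ee_pos: [0.4376, 0.2687, 0.2036]
orientation: [-3.113, 0.349, -0.02]
ft_force: [1.5, 0.9, 1.3]
width: 0.0654
grasp_force: 0.0
clock: 18.65
ee_pos: [0.5799, 0.0103, 0.1935]
orientation: [3.137, -0.163, 0.0]
ft_force: [-0.3, -0.3, 0.1]
width: 0.0791
grasp_force: 0.0
(array([0.5798665 , 0.01054692, 0.19360544]), array([[ 9.94629836e-01, -1.03495590e-01,  3.89675242e-04],
       [-1.03495562e-01, -9.94629911e-01, -9.11792029e-05],
       [ 3.97019297e-04,  5.03598973e-05, -9.99999920e-01]]), np.float64(-0.10368122941063293))
```

View pics/w11.png

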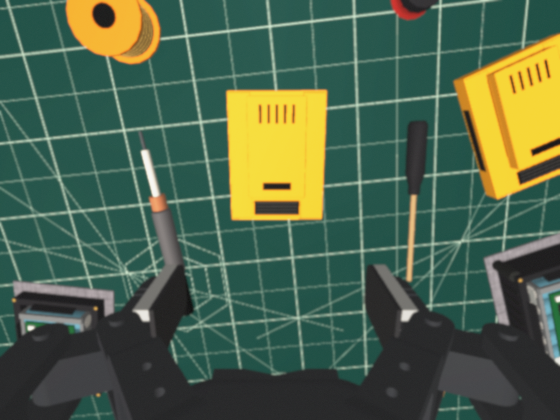

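```bash
cat >> h.py <<'E'
def cover(f,box):
    m=mask(f,(18,120,100),(32,255,255),box);m=cv2.morphologyEx(m,cv2.MORPH_OPEN,np.ones((3,3)))
    c=cnts(m,500)[0]
    for z in(.0,.0185): 
        r=rect(onz(f,c.reshape(-1,2),z));y=r['yaw'];print(z,r,'origin',(r['c']+.01*np.array([np.cos(y),np.sin(y)])).round(4))
    d=cv2.inRange(hsv(f),(0,0,0),(179,255,70));k=np.zeros_like(d);cv2.fillPoly(k,[cv2.convexHull(c)],255)
    for b in cnts(d&k,60)[:3]: print('dark',cv2.boundingRect(b),rect(onz(f,b.reshape(-1,2),.0305)))
E
python3 - <<'E'
from h import *
f=grab('wrist');cover(f,(210,75,340,235));p,R,a=tool()
print(proj(f,p+R@np.array([0,0,.16])))
c=-np.array(f['R']).T@f['t'];print(c)
E
```

```text
0.0 {'c': array([0.6071, 0.0061]), 'L': 129.0, 'W': 96.7, 'yaw': np.float64(-0.1023)} origin [0.617  0.0051]
0.0185 {'c': array([0.6096, 0.006 ]), 'L': 121.9, 'W': 91.4, 'yaw': np.float64(-0.1023)} origin [0.6195 0.005 ]
dark (257, 203, 41, 10) {'c': array([0.5656, 0.0101]), 'L': 38.1, 'W': 8.7, 'yaw': np.float64(1.4945)}
[[274.82551324 193.25998199]]
[0.65196641 0.0028519  0.33576116]
```

```bash
python3 -m creep '[[0.02,0.0007,0,0],[0.02,0.0007,0,0],[0,0,0.035,0],[0,0,0.035,0],[0,0,0.035,0],[0,0,0.035,0],[0,0,0.015,0],[0,0,0.008,0],[0,0,0.004,0],[0,0,0,0],[0,0,0,0]]' 40;python3 -c "
from h import *
go(.6195,.005,-.102,.02)"
```

```text
clock: 19.67
ee_pos: [0.6206, 0.0049, 0.0282]
orientation: [3.137, -0.161, 0.005]
ft_force: [-0.2, 0.2, 1.0]
width: 0.072
grasp_force: 0.0
shift tool [-0.0011  0.      0.0082] turn about tool z -0.0002 | tcp [0.6206 0.0049 0.0282] yaw -0.1022
```

```bash
python3 -m creep '[[-0.001,0,0.003,0],[0,0,0.003,0],[0,0,0.001,0],[0,0,0,0],[0,0,0,0]]';python3 -m creep '[[0,0,0,0],[0,0,0,0],[0,0,0,0],[0,0,0,0],[0,0,0,0],[0,0,0,0],[0,0,0,0]]' 200;python3 -c "
from h import *
print(tool());grab('side','s12.png')"
```

```text
clock: 20.08
ee_pos: [0.6186, 0.0049, 0.0194]
orientation: [3.137, -0.161, 0.0]
ft_force: [0.6, -0.9, -0.9]
width: 0.0722
grasp_force: 0.0
clock: 20.67
ee_pos: [0.619, 0.0049, 0.0199]
orientation: [3.137, -0.16, 0.002]
ft_force: [-0.3, 0.0, 4.7]
width: 0.0504
grasp_force: 63.3
(array([0.61900952, 0.00486653, 0.01991149]), array([[ 9.94782064e-01, -1.02015644e-01,  1.20546938e-03],
       [-1.02015499e-01, -9.94782793e-01, -1.81437637e-04],
       [ 1.21768968e-03,  5.75143462e-05, -9.99999257e-01]]), np.float64(-0.1021933575573027))
```

```bash
python3 -c "
import cv2
i=cv2.imread('pics/s12.png');cv2.imwrite('pics/s12c.png',cv2.resize(i[130:260,170:300],(650,650))[:600])"
```

```text
(no output)
```

View pics/s12c.png

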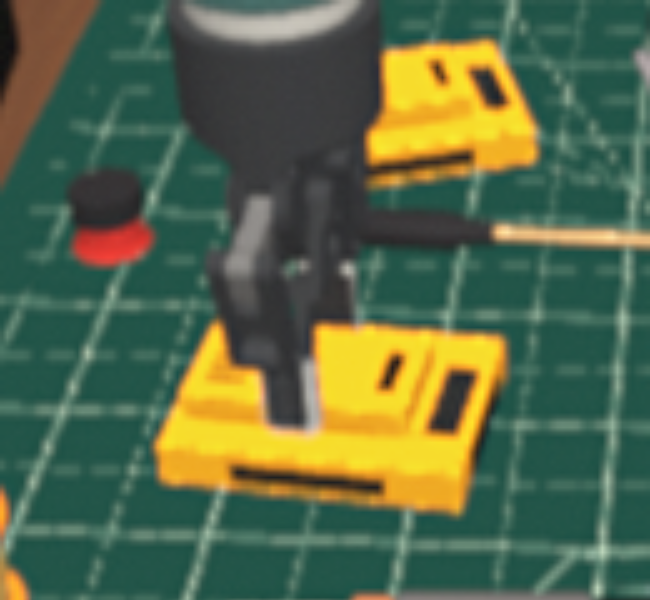

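```bash
python3 -m creep '[[0,0,-0.012,0],[0,0,-0.03,0],[0,0,-0.03,0],[0,0,-0.03,0],[-0.0235,-0.0269,0,0],[-0.0235,-0.0269,0,0],[-0.0235,-0.0269,0,0],[-0.0235,-0.0269,0,0],[-0.0235,-0.0269,0,0],[-0.0235,-0.0269,0,0],[-0.0235,-0.0269,0,0],[-0.0235,-0.0269,0,0]]'; python3 -m creep '[[-0.0231,-0.0272,0,0],[0,0,0,0.06],[0,0,0,0.061],[0,0,0.02,0],[0,0,0,0],[0,0,0,0]]'; python3 -c "
from h import *
f=grab('wrist','w13.png');go(.4342,.2675,-.223,.038)
p,R,a=tool()
m=mask(f,(18,120,100),(32,255,255),(140,120,420,419));c=max(cnts(m,300),key=cv2.contourArea).reshape(-1,2)
T=(onz(f,c,p[2]-.0014)-p)@R;print('cover tool: xmax',np.percentile(T[:,0],99.5),'y',T[:,1].min(),T[:,1].max())
"
```

```text
clock: 21.72
ee_pos: [0.4519, 0.2392, 0.1214]
orientation: [3.137, -0.161, -0.001]
ft_force: [0.3, 1.1, -0.9]
width: 0.0505
grasp_force: 62.7
clock: 22.22
ee_pos: [0.4323, 0.2671, 0.1004]
orientation: [3.12, -0.349, -0.004]
ft_force: [0.6, 0.5, -0.3]
width: 0.0503
grasp_force: 62.7
shift tool [ 0.0012 -0.0005  0.0633] turn about tool z -0.0 | tcp [0.433  0.2674 0.1014] yaw -0.223
cover tool: xmax 0.05347587475496247 y -0.04480848993557236 0.04572195889226795
```

View pics/w13.png

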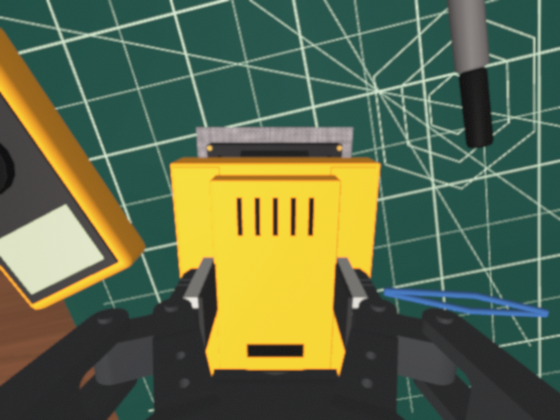

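```bash
cat >> h.py <<'E'
def rear(f,sbox,zs,cbox=(140,120,420,300)):
    p,R,a=tool()
    B=sorted(blobs(f,(12,90,70),(32,255,255),sbox,8),key=lambda b:b[1][0])
    T=(onz(f,[b[1] for b in B],zs)-p)@R;print([b[0] for b in B],T.round(4).tolist(),'shell origin in tool',(T.mean(0)[:2]-[.0477,0]).round(4))
    m=mask(f,(18,120,100),(32,255,255),cbox)
    rows=[];
    for u in range(190,365,5):
        v=np.where(m[sbox[3]:,u]>0)[0]
        if len(v): rows.append((u,sbox[3]+v[0]-.5))
    T=(onz(f,rows,p[2]-.0014)-p)@R;q=np.polyfit(T[:,1],T[:,0],1);print('cover rear edge slope,x:',q.round(4))
    for v in(200,220,240):
        u=np.where(m[v]>0)[0];T=(onz(f,[(u.min()-.5,v),(u.max()+.5,v)],p[2]-.0014)-p)@R;print('cover y',T[:,1].round(4),T[:,1].mean().round(4))
E
python3 - <<'E'
from h import *
rear(grab('wrist'),(200,140,352,156),.019)
E
```

```text
[35, 37] [[0.0484, -0.0423, 0.0829], [0.0485, 0.0427, 0.0829]] shell origin in tool [0.0007 0.0002]
cover rear edge slope,x: [0.0047 0.0525]
cover y [-0.0453  0.0451] -0.0001
cover y [-0.0452  0.045 ] -0.0001
cover y [-0.0615  0.0458] -0.0079
```

```bash
python3 -m creep '[[0,0,0.02,0],[0,0,0.02,0],[0,0,0.01,0],[0,0,0.004,0],[0,0,0,0],[0,0,0,0]]'; python3 -m creep '[[0,0,0.002,0],[0,0,0.002,0],[0,0,0,0],[0,0,0,0]]'
```

```text
clock: 22.82
ee_pos: [0.4338, 0.2678, 0.0483]
orientation: [-3.121, 0.35, -0.002]
ft_force: [0.4, 0.6, -0.2]
width: 0.0502
grasp_force: 62.8
clock: 23.15
ee_pos: [0.4334, 0.2676, 0.0435]
orientation: [-3.122, 0.35, -0.001]
ft_force: [-0.5, -0.5, -0.6]
width: 0.0501
grasp_force: 62.8
```

Passed the tongue tops without contact; going on to the ledge.

```bash
python3 -m creep '[[0,0,0.002,0],[0,0,0.001,0],[0,0,0,0],[0,0,0,0]]'; python3 -m creep '[[0,0,0.001,0],[0,0,0.001,0],[0,0,0,0],[0,0,0,0]]'
```

```text
clock: 23.48
ee_pos: [0.4332, 0.2676, 0.0401]
orientation: [3.122, -0.35, -0.0]
ft_force: [0.4, 0.0, -1.8]
width: 0.0502
grasp_force: 62.8
clock: 23.82
ee_pos: [0.4332, 0.2675, 0.0381]
orientation: [3.122, -0.35, -0.0]
ft_force: [-0.1, -0.8, -0.1]
width: 0.0501
grasp_force: 62.8
```

```bash
python3 -m creep '[[0,0,0.001,0],[0,0,0,0],[0,0,0,0]]'; python3 -m creep '[[0,0,0.001,0],[0,0,0,0],[0,0,0,0]]'
```

```text
clock: 24.07
ee_pos: [0.4334, 0.2677, 0.0378]
orientation: [-3.122, 0.35, -0.001]
ft_force: [-3.1, -2.2, 6.0]
width: 0.0506
grasp_force: 63.4
clock: 24.32
ee_pos: [0.4335, 0.2677, 0.0378]
orientation: [-3.122, 0.35, -0.001]
ft_force: [-6.1, -4.3, 13.3]
width: 0.0505
grasp_force: 64.3
```

```bash
python3 -m creep '[[0,0,0,0],[0,0,0,0],[0,0,0,0],[0,0,0,0],[0,0,-0.01,0],[0,0,-0.03,0],[0,0,-0.04,0],[0,0,-0.04,0],[0,0,-0.037,0],[0,0,0,0]]' 40; python3 -c "
from h import *
grab('wrist','w14.png');cover(grab('wrist'),(200,160,360,415))"; python3 -m creep '[[0.0189,0.0324,0,0],[0.0189,0.0324,0,0],[0.0189,0.0324,0,0],[0.0189,0.0324,0,0],[0.0189,0.0324,0,0],[0.0189,0.0324,0,0],[0.0189,0.0324,0,0],[0.0189,0.0324,0,0],[0.0189,0.0324,0,0],[0.0189,0.0324,0,0],[0.0189,0.0324,0,0],[0.0189,0.0324,0,0]]'; python3 -m creep '[[0.0189,0.0324,0,0],[0.0189,0.0324,0,0],[0,0,0,-0.111],[0,0,0,-0.111],[0,0,0,-0.111],[0,0,0,-0.111],[0,0,0,-0.11],[0,0,0,0],[0,0,0,0]]';python3 -c "
from h import *
f=grab('wrist','w15.png');print(tool());cover(f,(205,60,345,260))"
```

```text
clock: 25.15
ee_pos: [0.436, 0.2691, 0.2031]
orientation: [-3.114, 0.349, -0.019]
ft_force: [1.1, -0.7, 1.2]
width: 0.072
grasp_force: 0.0
0.0 {'c': array([0.4048, 0.2746]), 'L': 115.5, 'W': 100.0, 'yaw': np.float64(-0.221)} origin [0.4146 0.2724]
0.0185 {'c': array([0.4102, 0.2733]), 'L': 109.2, 'W': 94.6, 'yaw': np.float64(-0.221)} origin [0.42   0.2711]
dark (257, 248, 41, 9) {'c': array([0.3753, 0.2811]), 'L': 40.2, 'W': 8.7, 'yaw': np.float64(1.3519)}
clock: 26.25
ee_pos: [0.5679, -0.1634, 0.1915]
orientation: [-3.121, 0.35, 0.005]
ft_force: [0.5, 0.1, 0.0]
width: 0.0722
grasp_force: 0.0
clock: 27.0
ee_pos: [0.5905, -0.2331, 0.1918]
orientation: [-3.098, -0.512, 0.003]
ft_force: [-0.3, -0.3, 0.3]
width: 0.0718
grasp_force: 0.0
(array([ 0.59057563, -0.23313241,  0.19218224]), array([[ 9.46885265e-01,  3.21567011e-01, -1.71815089e-03],
       [ 3.21568574e-01, -9.46886020e-01,  7.19556603e-04],
       [-1.39550739e-03, -1.23384088e-03, -9.99998265e-01]]), np.float64(0.32738591255176847))
0.0 {'c': array([ 0.617, -0.226]), 'L': 128.4, 'W': 96.8, 'yaw': np.float64(0.3286)} origin [ 0.6265 -0.2228]
0.0185 {'c': array([ 0.6194, -0.2252]), 'L': 121.3, 'W': 91.4, 'yaw': np.float64(0.3286)} origin [ 0.6289 -0.222 ]
dark (257, 204, 41, 9) {'c': array([ 0.577 , -0.2396]), 'L': 37.8, 'W': 7.8, 'yaw': np.float64(-1.2414)}
dark (266, 185, 24, 4) {'c': array([ 0.5967, -0.2333]), 'L': 21.3, 'W': 2.8, 'yaw': np.float64(-1.2416)}
```

View pics/w15.png

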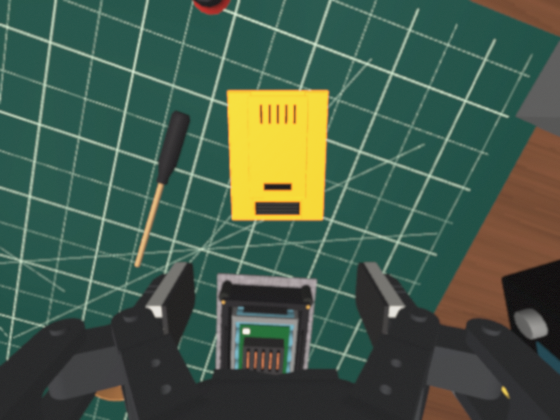

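```bash
python3 -m creep '[[0.02,0.0009,0,0],[0.0195,0.0009,0,0],[0,0,0.035,0],[0,0,0.035,0],[0,0,0.035,0],[0,0,0.035,0],[0,0,0.015,0],[0,0,0.008,0],[0,0,0,0],[0,0,0,0]]' 40;python3 -c "
from h import *
go(.6289,-.222,.3286,.02)"
```

```text
clock: 27.88
ee_pos: [0.6294, -0.2224, 0.0313]
orientation: [3.098, 0.515, 0.002]
ft_force: [-0.1, -0.1, 0.5]
width: 0.0721
grasp_force: 0.0
shift tool [-0.0003 -0.0006  0.0113] turn about tool z 0.0011 | tcp [ 0.6294 -0.2224  0.0313] yaw 0.3297
```

```bash
python3 -m creep '[[-0.0003,-0.0006,0.005,0],[0,0,0.004,0],[0,0,0.001,0],[0,0,0,0],[0,0,0,0]]';python3 -m creep '[[0,0,0,0],[0,0,0,0],[0,0,0,0],[0,0,0,0],[0,0,0,0],[0,0,0,0],[0,0,0,0]]' 200;python3 -c "
from h import *
p,R,a=tool();print(p,a);T=R.T@(np.array([.6289,-.222,p[2]])-p);print('cover origin in tool',T)"
```

```text
clock: 28.3
ee_pos: [0.6285, -0.2218, 0.0206]
orientation: [3.098, 0.517, 0.001]
ft_force: [-0.5, -0.2, -0.8]
width: 0.0721
grasp_force: 0.0
clock: 28.88
ee_pos: [0.6289, -0.2219, 0.0211]
orientation: [3.098, 0.517, 0.002]
ft_force: [-0.4, 0.9, 5.4]
width: 0.05
grasp_force: 63.1
[ 0.6288608  -0.22189438  0.02111645] 0.3308166140668426
cover origin in tool [2.76531013e-06 1.12628674e-04 1.16967653e-07]
```

```bash
python3 -m creep '[[0,0,-0.012,0],[0,0,-0.03,0],[0,0,-0.035,0],[0,0,-0.035,0],[-0.0333,-0.0025,0,0],[-0.0333,-0.0025,0,0],[-0.0333,-0.0025,0,0],[-0.0333,-0.0025,0,0],[-0.0333,-0.0026,0,0],[-0.0333,-0.0026,0,0],[0,0,0,0.064],[0,0,0.015,0]]'; python3 -m creep '[[0,0,0,0],[0,0,0,0]]'; python3 -c "
from h import *
f=grab('wrist','w16.png');go(.4351,-.2724,.2665,.058)
rear(f,(190,125,362,156),.0395)"
```

```text
clock: 29.88
ee_pos: [0.434, -0.2736, 0.1203]
orientation: [3.111, 0.409, 0.005]
ft_force: [1.1, -0.4, 0.1]
width: 0.0502
grasp_force: 62.6
clock: 30.05
ee_pos: [0.4339, -0.2718, 0.1168]
orientation: [-3.112, -0.418, 0.003]
ft_force: [2.2, 1.0, -0.6]
width: 0.05
grasp_force: 62.5
shift tool [0.0006 0.0006 0.0594] turn about tool z 0.0009 | tcp [ 0.4344 -0.272   0.1174] yaw 0.2674
[44, 47] [[0.0484, -0.0417, 0.0779], [0.0483, 0.0434, 0.0779]] shell origin in tool [0.0006 0.0008]
cover rear edge slope,x: [0.0011 0.0517]
cover y [-0.0453  0.0441] -0.0006
cover y [-0.0452  0.044 ] -0.0006
cover y [-0.0446  0.0448] 0.0001
```

View pics/w16.png

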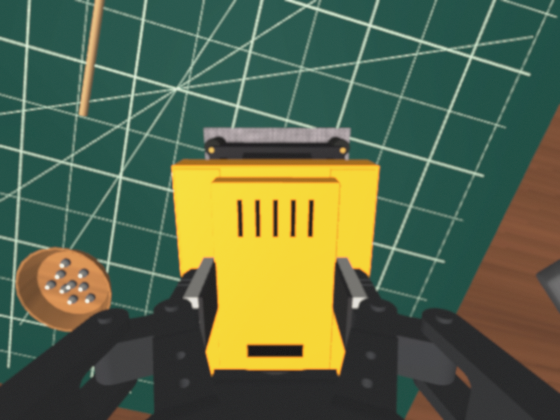

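```bash
python3 -m creep '[[0.0002,0.0008,0.015,0],[0,0,0.018,0],[0,0,0.01,0],[0,0,0.004,0],[0,0,0,0],[0,0,0,0]]'; python3 -m creep '[[0,0,0.002,0],[0,0,0.002,0],[0,0,0.001,0],[0,0,0,0],[0,0,0,0]]'; python3 -m creep '[[0,0,0.002,0],[0,0,0.001,0],[0,0,0,0],[0,0,0,0]]'
```

```text
clock: 30.6
ee_pos: [0.4353, -0.2731, 0.071]
orientation: [3.113, 0.418, 0.001]
ft_force: [0.1, -0.5, -1.1]
width: 0.0504
grasp_force: 62.6
clock: 31.02
ee_pos: [0.4349, -0.273, 0.0654]
orientation: [3.114, 0.418, 0.0]
ft_force: [-0.2, 0.0, -0.5]
width: 0.0502
grasp_force: 62.6
clock: 31.35
ee_pos: [0.4348, -0.2729, 0.0622]
orientation: [-3.114, -0.418, 0.0]
ft_force: [-0.3, 0.5, -1.1]
width: 0.0504
grasp_force: 62.6
```

```bash
python3 -m creep '[[0,0,0.002,0],[0,0,0.001,0],[0,0,0,0],[0,0,0,0]]'; python3 -m creep '[[0,0,0.001,0],[0,0,0,0],[0,0,0,0]]';  python3 -m creep '[[0,0,0.001,0],[0,0,0,0],[0,0,0,0]]'
```

```text
clock: 31.68
ee_pos: [0.4348, -0.2729, 0.0592]
orientation: [-3.114, -0.418, 0.0]
ft_force: [0.4, 0.7, -0.5]
width: 0.0503
grasp_force: 62.6
clock: 31.93
ee_pos: [0.4349, -0.273, 0.0583]
orientation: [3.114, 0.418, -0.0]
ft_force: [-0.4, -0.2, -1.0]
width: 0.0506
grasp_force: 62.6
clock: 32.18
ee_pos: [0.435, -0.273, 0.058]
orientation: [3.113, 0.418, 0.0]
ft_force: [-2.8, 1.0, 4.8]
width: 0.0504
grasp_force: 63.2
```

Contact at the expected height (0.058). A little more press, then release and check.

```bash
python3 -m creep '[[0,0,0.001,0],[0,0,0,0],[0,0,0,0]]'; python3 -m creep '[[0,0,0,0],[0,0,0,0],[0,0,0,0],[0,0,0,0],[0,0,-0.01,0],[0,0,-0.03,0],[0,0,-0.04,0],[0,0,-0.04,0],[-0.03,0,-0.02,0],[-0.03,0,0,0],[0,0,0,0],[0,0,0,0]]' 40; python3 - <<'E'
from h import *
t=grab('top','t17.png')['img'];s=grab('side','s17.png')['img']
def c(im,x,y,w): return cv2.resize(im[y-w:y+w,x-w:x+w],(390,290),interpolation=cv2.INTER_CUBIC)
g=np.vstack([np.hstack([c(t,167,246,48),c(t,425,246,48)]),np.hstack([c(s,333,320,62),c(s,329,135,45)])])
cv2.imwrite('pics/f.png',g[:,:,::-1])
E
```

```text
clock: 32.43
ee_pos: [0.4351, -0.2731, 0.058]
orientation: [3.113, 0.418, 0.001]
ft_force: [-4.9, 4.0, 11.8]
width: 0.0503
grasp_force: 64.0
clock: 33.43
ee_pos: [0.3764, -0.2892, 0.1975]
orientation: [3.113, 0.415, 0.002]
ft_force: [0.0, -0.0, -0.4]
width: 0.0718
grasp_force: 0.0
```

View pics/f.png

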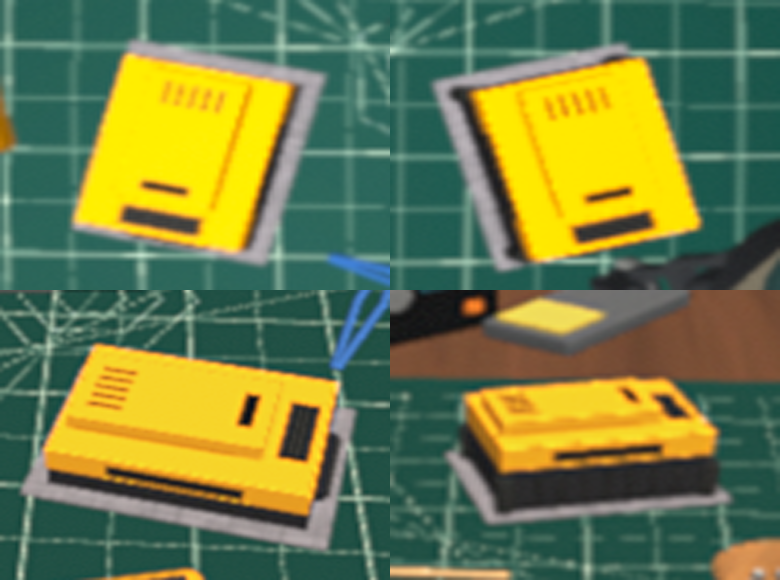

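Both covers look level and closed all round, with their buttons over the chins.

```bash
python3 -c "
from plant import manip
print(manip.close_job())"
```

```text
the job is handed in; nothing more can be done
None
```

I assembled both battery packs, with the cells down on the shell floors and the covers level on the ledges and released, and handed the job in at about 33 s; the hand-in returned no verdict.

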